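# Find and mark the tired contact finger

### The job

Working from the robot's left to its right, press the free tip of each of the three spring contact fingers down onto its stop, hold it there a moment and feel how stiff it is, gently: never more than 20 N on a finger. One finger is tired, less than half as stiff as the others: slip the marker collar over the stud on that finger's clamp, fully down, and let go of it, then press that finger's tip slowly down once more, most of the way or to its stop, to make sure, and let it spring back. Leave the glassware where it stands.

Things in the scene. Friction and masses are not known exactly. Their poses are not given: they have to be found in the camera images.
- board: Flat grey laminate board, 190 x 380 x 10 mm, fixed on the bench; origin at the centre of its underside, x away from the robot along its short side, y to the robot's left along the row, z up. Three alike fixtures with clamped spring contact fingers p, q and r stand on it side by side, about 115 mm apart; which letter stands where differs from run to run and says nothing.
- finger_p: Brass spring finger, 18 mm wide, 2 mm thick, level, clamped at its far end, free tip towards the robot; origin where it bends, by the clamp, 78 mm from the rivet; x away from the tip, z up. Yields 0.25 to 0.8 N per mm at the rivet; one of the three is tired, less than half as stiff as the others. Springs back when let go.
- tip_p (a point): Centre of the top of the steel contact rivet (12 mm across, 3 mm proud) at the free tip of finger p, where to press; moves with the finger; at rest 63 mm above the bench. After 8 to 14 mm of travel the tip is stopped by a rubber-capped pillar under the finger 26 mm behind the rivet; from there the force rises steeply (5 to 8 N per mm). How far the stop lies says nothing about stiffness.
- stud_p (a point): Foot of the upright steel stud on the clamp of finger p: centre of the clamp's flat top (36 x 28 mm), 70 mm above the bench, 101 mm behind the rivet. The stud is 10 mm across and stands 28 mm above this point, its top edge bevelled. z up.
- finger_q: Brass spring finger, 18 mm wide, 2 mm thick, level, clamped at its far end, free tip towards the robot; origin where it bends, by the clamp, 78 mm from the rivet; x away from the tip, z up. Yields 0.25 to 0.8 N per mm at the rivet; one of the three is tired, less than half as stiff as the others. Springs back when let go.
- tip_q (a point): Centre of the top of the steel contact rivet (12 mm across, 3 mm proud) at the free tip of finger q, where to press; moves with the finger; at rest 63 mm above the bench. After 8 to 14 mm of travel the tip is stopped by a rubber-capped pillar under the finger 26 mm behind the rivet; from there the force rises steeply (5 to 8 N per mm). How far the stop lies says nothing about stiffness.
- stud_q (a point): Foot of the upright steel stud on the clamp of finger q: centre of the clamp's flat top (36 x 28 mm), 70 mm above the bench, 101 mm behind the rivet. The stud is 10 mm across and stands 28 mm above this point, its top edge bevelled. z up.
- finger_r: Brass spring finger, 18 mm wide, 2 mm thick, level, clamped at its far end, free tip towards the robot; origin where it bends, by the clamp, 78 mm from the rivet; x away from the tip, z up. Yields 0.25 to 0.8 N per mm at the rivet; one of the three is tired, less than half as stiff as the others. Springs back when let go.
- tip_r (a point): Centre of the top of the steel contact rivet (12 mm across, 3 mm proud) at the free tip of finger r, where to press; moves with the finger; at rest 63 mm above the bench. After 8 to 14 mm of travel the tip is stopped by a rubber-capped pillar under the finger 26 mm behind the rivet; from there the force rises steeply (5 to 8 N per mm). How far the stop lies says nothing about stiffness.
- stud_r (a point): Foot of the upright steel stud on the clamp of finger r: centre of the clamp's flat top (36 x 28 mm), 70 mm above the bench, 101 mm behind the rivet. The stud is 10 mm across and stands 28 mm above this point, its top edge bevelled. z up.
- collar_mid (a point): Marker collar: loose plain grey plastic ring, 44 mm outer diameter, 18 mm bore, 24 mm high, 60 g, lying flat on the bench to the robot's right of the board. The point is its centre, half-way up on its axis; z along its axis (up).
- reagent: Bystander: amber glass bottle with black cap, 60 mm across, 130 mm tall; origin at the centre of its underside.
- beaker: Bystander: open glass beaker, 70 mm across at the rim, 90 mm tall; origin at the centre of its underside.
- jar: Bystander: glass jar with white lid, 60 mm across, 80 mm tall; origin at the centre of its underside.
There are look-alikes about, which are no part of the job. Of the things that look like the part that bears collar_mid, take the one that is farthest to the robot's left at the start.

How it is judged:
By the outcome, as a careful person would: the job done as asked, in the order asked, and still so for the second after the job is handed in, with the robot touching nothing.
It also fails if it takes over 72 s, if anything falls off the work surface, if the arm or the gripper's body presses on something with over 40 N, if the wrist force passes 120 N, or if a joint passes its speed limit or range.

### The arm

A 6-joint arm with a two-finger parallel gripper is mounted at the origin on the work surface. World frame = base frame: x ahead of the robot, y to its left, z up, the work surface at z = 0. Lengths are in mm, angles in rad, forces in N, time in s.
With the tool pointing down it reaches from about 425 to 925 mm from the base axis. Payload 12.5 kg.
Tool frame: the origin (TCP) lies on the centre line of the jaws, within the pads' length; the fingertips stand 14 mm ahead of it and the grasp point (between the pads) lies 5 mm behind it (arm.tips_ahead is the distance from the TCP to the fingertips, in mm); z points along the fingers, y is the direction in which the jaws open and shut (so a half turn about z gives the same grasp; the last joint's range is limited). The gripper opens to 85 mm and grips with 20 to 120 N. Pads are 22 mm wide; open, the fingers measure 114 mm over their backs; the gripper's body (76 mm by 85 mm) begins 54 mm behind the grasp point. The pads swing forward as they close: fully open they stand 13 mm farther back than shut.
Start: joints at [-1.388, 0.491, 1.559, -0, 1.092, -0.106], TCP at [178.024, -599.125, 245.327] pointing down, gripper open.
Joint ranges: [-3.1, 3.1], [-0.84, 2.19], [0.05, 2.79], [-1.13, 4.28], [0.06, 2.93], [-2.69, 2.69]. Speed limits (rad/s): [2.22, 2.22, 2.79, 3.14, 3.14, 3.14].

### API

Orientations are given as a unit quaternion [w, x, y, z].
In Python, from workcell import arm, grab_frame, camera_model gives the robot as it stands. The module is installed in compiled form; this text tells all that it offers.
- The arm moves only by the shell command python3 -m creep 'ROWS' [FORCE]. ROWS is text: rows parted by semicolons, each of 5 numbers parted by spaces: the gripper's target within -1 to 1 (shut at 1, half-way at 0, fully open at -1), then the shift along the tool's x, y, z scaled (see below), then the turn about the tool's z scaled (see below). A call has 1 to 10 rows; each row is the pose to reach, as a shift and turn from the pose measured when the call began, along the tool's axes at that moment, turning the shorter way round; what a row does not reach only later rows make up. The controller multiplies each number of a shift by 0.5 m and each number of a turn by pi rad. A row lasts 1/8 s, in which the tool goes at most 62.5 mm and 10.7 degrees, less where a joint would pass 70% of its speed; a pose out of reach is approached as far as the arm can. A call with a number of a shift or a turn outside -1 to 1 is refused whole. A call with a gripper value outside its range is refused whole. The fingers move at their own pace and stop on an object; FORCE is the grip in N (left out, the last holds). Time passes only in rows, so rows that repeat a pose let the fingers close. It gives the time, the measured TCP pose, the force and the opening at its end, in the units of the state.
- arm.get_obs(): the state, without advancing time (a new reading comes with each control period).
- grab_frame(name): name is "side" or "top"; returns the picture (400x640x3 uint8, blue, green, red); there is no depth.
- camera_model(name): a dict with "intrinsics" (3x3 intrinsics, pixels), "xyz" and "attitude" of the camera in the world. Camera axes: x right, y up, looking along -z (the intrinsics and any distortion apply to the point x, -y, -z); pixel columns grow to the right and rows downward; lengths in mm; the calibration is good to about 2 mm. A picture is of the moment at which its call begins. camera_model takes no time and is no camera call.
- arm.hand_in(): hands the job in, once; it reports no verdict.
The state is a dict: "t": time; "joint_pos": joint angles; "qd": joint speeds; "joint_efforts": joint torques, N m; "position": TCP position; "eef_rot": TCP orientation; "contact_force": force on the tool from outside, world axes, zero at the start; "torque": the same for the moment, N m; "opening": finger opening in mm.
Only numpy, scipy, OpenCV 4.12 (cv2) and the standard library are available. Lean on these libraries where they do the work, as an engineer would, in place of code of your own. Each camera call takes 0.05 s, during which the arm holds its last target. There are 200 camera calls.

## Working session

There is one attempt and no reset: what is moved stays moved. The work goes in short steps, Python scripts to look and compute and a shell command to move; the robot and the scene stay as the last step left them, time stands still between calls to the robot, and variables do not carry over. Pictures are saved under pics/ and viewed, about 8 in all and at most 12, crops included, and the job is handed in when it is done.

```bash
mkdir -p pics; cat > h.py <<'E'
import numpy as np, cv2
from scipy.spatial.transform import Rotation as R
from workcell import arm, grab_frame, camera_model
def rot(q): return R.from_quat([q[1],q[2],q[3],q[0]]).as_matrix()
def att(c):
    a=np.array(c["attitude"]); return rot(a) if a.size==4 else a.reshape(3,3)
def ray(cam,u,v):
    c=camera_model(cam); d=np.linalg.inv(np.array(c["intrinsics"]))@[u,v,1]
    d=att(c)@np.array([d[0],-d[1],-d[2]]); return np.array(c["xyz"]),d
def onz(cam,u,v,z):
    o,d=ray(cam,u,v); return o+d*(z-o[2])/d[2]
def px(cam,P):
    c=camera_model(cam); p=att(c).T@(np.array(P)-np.array(c["xyz"])); p=np.array(c["intrinsics"])@[p[0],-p[1],-p[2]]
    return p[:2]/p[2]
def shift(P):
    "rows' units for TCP to reach world P from here"
    s=arm.get_obs(); return (rot(s["eef_rot"]).T@(np.array(P)-s["position"])/500).round(4)
def st():
    s=arm.get_obs(); print("t",round(s["t"],2),"p",np.round(s["position"],1),"q",np.round(s["eef_rot"],3),"F",np.round(s["contact_force"],2),"op",round(s["opening"],1),"j",np.round(s["joint_pos"],2))
E
python3 - <<'E'
from h import *
for n in("top","side"):
    cv2.imwrite(f"pics/{n}0.png",grab_frame(n)); print(camera_model(n))
st(); print(rot(arm.get_obs()["eef_rot"]).round(3))
E
```

```text
{'intrinsics': array([[485.67960614,   0.        , 328.00374295],
       [  0.        , 485.67960614, 198.65446717],
       [  0.        ,   0.        ,   1.        ]]), 'xyz': array([ 395.62508421,  -15.74804764, 1592.14057123]), 'attitude': array([ 0.70885933,  0.04245536, -0.04076701, -0.70288979])}
{'intrinsics': array([[365.01366423,   0.        , 320.8506477 ],
       [  0.        , 365.01366423, 202.16014189],
       [  0.        ,   0.        ,   1.        ]]), 'xyz': array([ 445.38211383, -862.50372717,  851.74666107]), 'attitude': array([ 0.91021754,  0.40683924, -0.02302183, -0.07386374])}
t 0.1 p [ 178.  -598.9  244.8] q [-0.001  0.99   0.144 -0.   ] F [-0.37 -0.01  0.3 ] op 84.9 j [-1.39  0.49  1.56  0.    1.09 -0.11]
[[ 0.959  0.285 -0.   ]
 [ 0.285 -0.959  0.001]
 [ 0.    -0.001 -1.   ]]
```

View pics/top0.png

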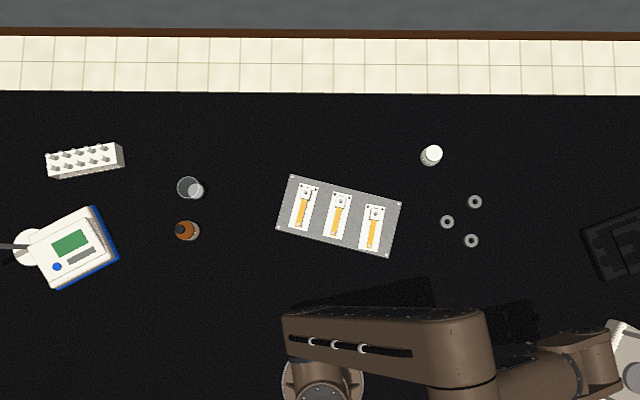

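View pics/side0.png

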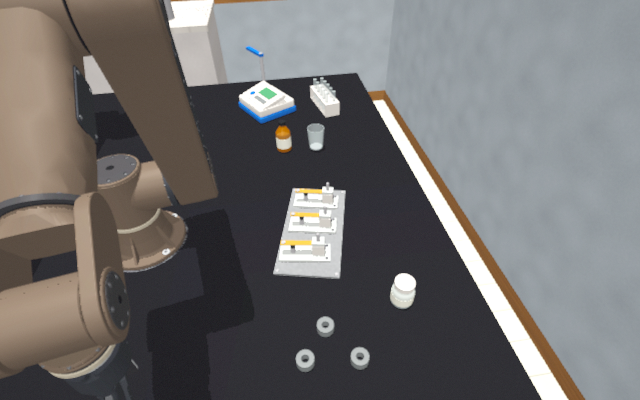

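Top: three look-alike rings at (447,222), (475,202) and (471,241). Image left is the robot's left (+y), so (447,222) fits "farthest left". The fixtures are at x≈303, 340 and 374. I'll confirm in an enlarged crop and measure.

```bash
python3 - <<'E'
from h import *
im=cv2.imread("pics/top0.png"); cv2.imwrite("pics/crop0.png",cv2.resize(im[165:265,270:490],None,fx=3.6,fy=3.6,interpolation=cv2.INTER_CUBIC))
hsv=cv2.cvtColor(im,cv2.COLOR_BGR2HSV)
m=cv2.inRange(hsv,(12,110,120),(32,255,255)); m[:, :270]=0;m[:,410:]=0; m[280:]=0
n,l,s,c=cv2.connectedComponentsWithStats(m)
for i in range(1,n):
    if s[i][4]<30: continue
    p=np.argwhere(l==i)[:,::-1].astype(np.float32); r=cv2.minAreaRect(p); b=cv2.boxPoints(r)
    W=np.array([onz("top",*q,60)[:2] for q in b]); print("finger",c[i].round(1),np.round(r[1],1),W.round(0).tolist(),onz("top",*c[i],60).round(1))
g=cv2.inRange(hsv,(0,0,70),(180,80,255)); g[:,:430]=0; g[:,490:]=0; g[:185]=0; g[260:]=0
for k in cv2.findContours(g,cv2.RETR_EXTERNAL,cv2.CHAIN_APPROX_NONE)[0]:
    if cv2.contourArea(k)>40:
        (u,v),rr=cv2.minEnclosingCircle(k); print("ring",u,v,rr,onz("top",u,v,24).round(1))
b=cv2.inRange(hsv,(0,0,70),(180,90,255)); b[:,:270]=0;b[:,405:]=0;b[:165]=0;b[265:]=0
k=max(cv2.findContours(b,cv2.RETR_EXTERNAL,cv2.CHAIN_APPROX_NONE)[0],key=cv2.contourArea)
W=np.array([onz("top",*q[0],10)[:2] for q in k],np.float32); print("board",cv2.minAreaRect(W))
E
```

```text
finger [300.9 211.5] [ 5.6 28.4] [[490.0, 94.0], [578.0, 72.0], [573.0, 55.0], [486.0, 77.0]] [535.1  74.1  60. ]
finger [336.1 219.8] [ 5.5 28.4] [[464.0, -19.0], [552.0, -37.0], [548.0, -54.0], [460.0, -36.0]] [509.7 -37.5  60. ]
finger [371.2 232.1] [ 5.1 28. ] [[426.0, -131.0], [512.0, -148.0], [510.0, -164.0], [423.0, -147.0]] [ 472.  -148.4   60. ]
ring 471.0 240.0 7.071167945861816 [ 451.  -472.4   24. ]
ring 446.7083435058594 221.3229217529297 6.837629795074463 [ 510.6 -395.5   24. ]
ring 474.6612854003906 201.0806427001953 6.97877836227417 [ 577.2 -487.5   24. ]
board ((528.8658447265625, -45.13716125488281), (381.99090576171875, 190.840087890625), 75.990234375)
```

View pics/crop0.png

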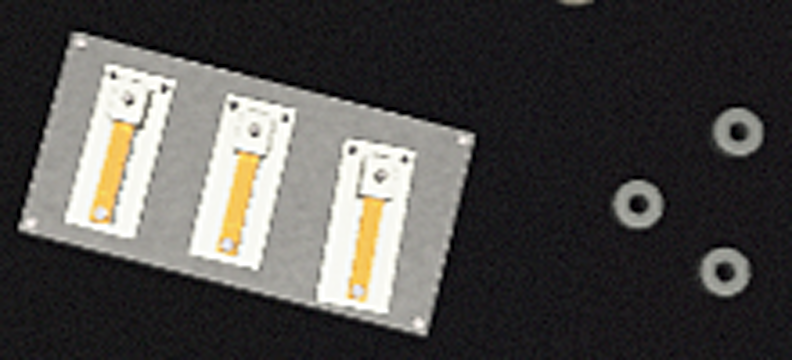

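The crop shows the three rings at (638,205), (725,272) and (738,132), so the leftmost, (638,205), is the one to take. The rivets show at crop (101,213), (228,243) and (357,290), and the studs at (127,99), (255,128) and (381,175).

```bash
python3 - <<'E'
from h import *
im=cv2.imread("pics/top0.png")
for r,s in (((101,213),(127,99)),((228,243),(255,128)),((357,290),(381,175))):
    f=lambda c:(270+c[0]/3.6-.36,165+c[1]/3.6-.36)
    T=onz("top",*f(r),63)[:2]; S=onz("top",*f(s),98)[:2]; d=S-T
    print("tip",T.round(1),"stud",S.round(1),"len",np.linalg.norm(d).round(1),"yaw",np.degrees(np.arctan2(d[1],d[0])).round(1))
print(arm.tips_ahead); st(); print(shift([510,-395,245]))
E
```

```text
tip [495.9  83.5] stud [592.1  60.4] len 99.0 yaw -13.5
tip [470.6 -27.8] stud [567.9 -50.1] len 99.8 yaw -12.9
tip [ 430.7 -140.5] stud [ 528.2 -158.3] len 99.2 yaw -10.4
14.0
t 0.1 p [ 178.  -598.9  244.8] q [-0.001  0.99   0.144 -0.   ] F [-0.37 -0.01  0.3 ] op 84.9 j [-1.39  0.49  1.56  0.    1.09 -0.11]
[ 7.527e-01 -2.018e-01 -1.000e-04]
```

```bash
python3 -m creep '1 0.2 -0.05 0 0.05; 1 0.4 -0.1 0 0.1; 1 0.6 -0.15 0 0.165; 1 0.75 -0.2 0 0.165; 1 0.75 -0.2 0 0.165; 1 0.75 -0.2 0 0.165; 1 0.75 -0.2 0 0.165; 1 0.75 -0.2 0 0.165' 40; python3 -c "
from h import *
st(); print(shift([493,84,170]))"
```

```text
t: 1.1
position: [509.3, -395.7, 244.5]
eef_rot: [-0.001, 0.994, -0.114, -0.0]
contact_force: [-0.1, -1.2, 0.1]
opening: -0.4
t 1.1 p [ 509.3 -395.7  244.5] q [-0.001  0.994 -0.114 -0.   ] F [-0.09 -1.23  0.08] op -0.4 j [-0.76  0.52  1.51  0.    1.12  1.04]
[-0.2483 -0.9272  0.1503]
```

```bash
python3 -m creep '1 -0.03 -0.11 0 0; 1 -0.06 -0.22 0 0; 1 -0.09 -0.34 0.03 0; 1 -0.12 -0.46 0.06 0; 1 -0.15 -0.57 0.09 0; 1 -0.18 -0.69 0.12 0; 1 -0.21 -0.81 0.15 0; 1 -0.248 -0.927 0.15 0; 1 -0.248 -0.927 0.15 0; 1 -0.248 -0.927 0.15 0'; python3 -c "
from h import *
st(); print(shift([493,84,85]))
cv2.imwrite('pics/t1.png',cv2.resize(grab_frame('top')[165:265,250:410],None,fx=3,fy=3,interpolation=cv2.INTER_CUBIC))
a=cv2.resize(grab_frame('side')[130:290,230:390],None,fx=3,fy=3,interpolation=cv2.INTER_CUBIC)
cv2.imwrite('pics/s1.png',a)"
```

```text
t: 2.35
position: [493.1, 82.7, 170.3]
eef_rot: [-0.001, 0.993, -0.114, -0.0]
contact_force: [-0.5, -0.8, 1.0]
opening: -0.3
t 2.35 p [493.1  82.7 170.3] q [-0.001  0.993 -0.114 -0.   ] F [-0.52 -0.78  1.01] op -0.3 j [0.03 0.42 1.94 0.   0.78 1.83]
[-0.0007 -0.0024  0.1705]
```

View pics/s1.png

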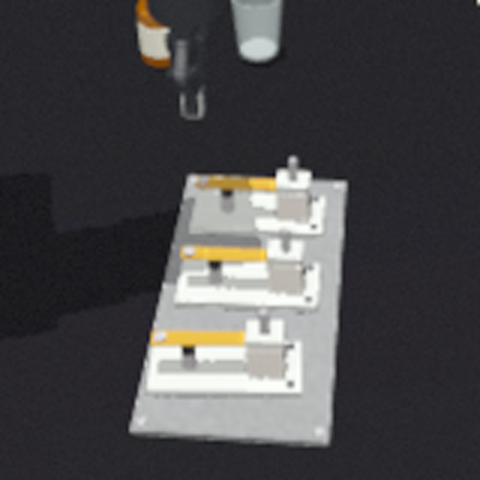

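The side crop shows the closed tips at (192,115), lined up above the left rivet at (200,183). Next I descend to just above it.

```bash
python3 -m creep '1 0 -0.002 0.06 0; 1 0 -0.002 0.12 0; 1 0 -0.002 0.16 0; 1 0 -0.002 0.178 0; 1 0 -0.002 0.178 0; 1 0 -0.002 0.178 0';python3 -m creep '1 0 0 0 0; 1 0 0 0 0'; python3 -m creep '1 0 0 0.006 0; 1 0 0 0.012 0; 1 0 0 0.016 0; 1 0 0 0.016 0; 1 0 0 0.016 0; 1 0 0 0.016 0'
```

```text
t: 3.2
position: [493.9, 82.8, 82.0]
eef_rot: [-0.001, 0.993, -0.115, 0.0]
contact_force: [0.0, -0.3, 0.1]
opening: -0.0
t: 3.45
position: [494.1, 82.8, 82.5]
eef_rot: [-0.001, 0.993, -0.115, 0.001]
contact_force: [0.2, -0.0, -0.1]
opening: -0.0
t: 4.2
position: [494.1, 82.8, 74.5]
eef_rot: [-0.001, 0.993, -0.115, 0.001]
contact_force: [-1.4, -0.3, 1.5]
opening: -0.2
```

```bash
cat > g.py <<'E'
import sys
from h import *
s=arm.get_obs(); sys.exit(s["contact_force"][2]>float(sys.argv[1]))
E
python3 -m creep '1 0 0 0.003 0; 1 0 0 0.006 0; 1 0 0 0.009 0; 1 0 0 0.009 0; 1 0 0 0.009 0' | grep -E 'pos|force|t:'; python3 -m creep '1 0 0 0 0; 1 0 0 0 0'
```

```text
t: 4.82
position: [494.1, 82.9, 70.1]
eef_rot: [-0.001, 0.993, -0.115, 0.001]
contact_force: [-1.4, 1.4, 6.0]
t: 5.08
position: [494.1, 82.9, 70.1]
eef_rot: [-0.001, 0.993, -0.115, 0.001]
contact_force: [-1.7, 0.5, 6.0]
opening: -0.0
```

```bash
python3 -m creep '1 0 0 0.0014 0; 1 0 0 0.0014 0; 1 0 0 0.0014 0' | grep -E 'pos|force'; 
python3 g.py 9 && python3 -m creep '1 0 0 0.0014 0; 1 0 0 0.0014 0; 1 0 0 0.0014 0'| grep -E 'pos|force'
python3 g.py 9.5 && python3 -m creep '1 0 0 0.0014 0; 1 0 0 0.0014 0; 1 0 0 0.0014 0'| grep -E 'pos|force'
python3 g.py 10 && python3 -m creep '1 0 0 0.0014 0; 1 0 0 0.0014 0; 1 0 0 0.0014 0'| grep -E 'pos|force'
```

```text
position: [494.1, 82.9, 69.5]
contact_force: [-1.9, 0.1, 6.1]False
False
False
```

```bash
sed -i 's/sys.exit(\(.*\))$/sys.exit(int(\1))/' g.py
python3 g.py 9 && python3 -m creep '1 0 0 0.0016 0; 1 0 0 0.0016 0; 1 0 0 0.0016 0'| grep -E 'pos|force'
python3 g.py 9.5 && python3 -m creep '1 0 0 0.0016 0; 1 0 0 0.0016 0; 1 0 0 0.0016 0'| grep -E 'pos|force'
python3 g.py 10 && python3 -m creep '1 0 0 0.0014 0; 1 0 0 0.0014 0; 1 0 0 0.0014 0'| grep -E 'pos|force'
```

```text
position: [494.1, 82.9, 68.8]
contact_force: [-1.9, -0.0, 6.3]
position: [494.2, 82.9, 68.2]
contact_force: [-2.4, 0.1, 7.1]
position: [494.2, 82.9, 67.7]
contact_force: [-2.9, 0.7, 9.0]
```

```bash
python3 g.py 10 && python3 -m creep '1 0 0 0.001 0; 1 0 0 0.001 0; 1 0 0 0.001 0'| grep -E 'pos|force'
python3 g.py 11 && python3 -m creep '1 0 0 0.001 0; 1 0 0 0.001 0; 1 0 0 0.001 0'| grep -E 't:|pos|force'
```

```text
position: [494.2, 82.9, 67.6]
contact_force: [-3.1, -0.7, 10.3]
t: 7.32
position: [494.2, 82.9, 67.5]
eef_rot: [-0.001, 0.993, -0.115, 0.001]
contact_force: [-3.7, 1.2, 11.0]
```

The force now rises steeply, about 5.6 N/mm, so the left finger is on its stop at about 9 mm. Before the stop it gave about 7 N at 9 mm, or roughly 0.75 N/mm. I hold there, then lift.

```bash
python3 -m creep '1 0 0 0 0; 1 0 0 0 0; 1 0 0 0 0; 1 0 0 0 0; 1 0 0 0 0'|grep -E 'force'; python3 -m creep '1 0 0 -0.01 0; 1 0 0 -0.03 0; 1 0 0 -0.06 0; 1 0 0 -0.06 0; 1 0 0 -0.06 0'; python3 -c "
from h import *
st(); print(shift([468.5,-27.5,83]))"
```

```text
contact_force: [-3.1, 0.6, 8.6]
t: 8.57
position: [494.1, 82.9, 97.8]
eef_rot: [-0.001, 0.993, -0.115, 0.002]
contact_force: [0.5, -0.2, 0.1]
opening: 0.0
t 8.57 p [494.1  82.9  97.8] q [-0.001  0.993 -0.115  0.002] F [ 0.45 -0.24  0.1 ] op 0.0 j [0.03 0.53 2.01 0.   0.6  1.83]
[0.0006 0.2267 0.0291]
```

```bash
python3 -m creep '1 0 0.09 0 0; 1 0 0.18 0 0; 1 0 0.227 0 0; 1 0 0.227 0.02 0; 1 0 0.227 0.03 0; 1 0 0.227 0.03 0; 1 0 0.227 0.03 0'|grep -E 'pos|force';python3 -m creep '1 0 0 0 0; 1 0 0 0 0'|grep -E 'pos|force'; python3 -m creep '1 0 0 0.007 0; 1 0 0 0.014 0; 1 0 0 0.021 0; 1 0 0 0.025 0; 1 0 0 0.025 0; 1 0 0 0.025 0; 1 0 0 0.025 0'|grep -E 't:|pos|force'
```

```text
position: [468.3, -27.0, 82.5]
contact_force: [-0.9, -0.5, 0.6]
position: [468.4, -26.8, 82.6]
contact_force: [-0.7, -0.1, 0.2]
t: 10.58
position: [468.4, -26.8, 70.2]
eef_rot: [-0.001, 0.993, -0.114, 0.002]
contact_force: [-1.5, -0.3, 1.9]
```

```bash
for i in 1; do python3 -m creep '1 0 0 0.0016 0; 1 0 0 0.0016 0; 1 0 0 0.0016 0' ; 
python3 g.py 6 && python3 -m creep '1 0 0 0.0016 0; 1 0 0 0.0016 0; 1 0 0 0.0016 0'
python3 g.py 6 && python3 -m creep '1 0 0 0.0016 0; 1 0 0 0.0016 0; 1 0 0 0.0016 0'
python3 g.py 6 && python3 -m creep '1 0 0 0.0016 0; 1 0 0 0.0016 0; 1 0 0 0.0016 0'
python3 g.py 6 && python3 -m creep '1 0 0 0.0016 0; 1 0 0 0.0016 0; 1 0 0 0.0016 0'
python3 g.py 6 && python3 -m creep '1 0 0 0.0016 0; 1 0 0 0.0016 0; 1 0 0 0.0016 0'; done | grep -E 't:|pos|force'
```

```text
t: 10.95
position: [468.4, -26.7, 69.4]
eef_rot: [-0.001, 0.993, -0.114, 0.002]
contact_force: [-0.3, 0.8, 2.5]
t: 11.32
position: [468.4, -26.7, 68.6]
eef_rot: [-0.001, 0.993, -0.114, 0.002]
contact_force: [-0.4, 0.6, 2.6]
t: 11.7
position: [468.5, -26.7, 67.8]
eef_rot: [-0.001, 0.993, -0.114, 0.002]
contact_force: [-0.2, -1.8, 3.1]
t: 12.08
position: [468.5, -26.8, 67.0]
eef_rot: [-0.001, 0.993, -0.114, 0.002]
contact_force: [-0.6, -0.7, 2.8]
t: 12.45
position: [468.5, -26.8, 66.3]
eef_rot: [-0.001, 0.993, -0.114, 0.002]
contact_force: [-1.3, -0.5, 4.9]
t: 12.82
position: [468.5, -26.8, 65.8]
eef_rot: [-0.001, 0.993, -0.114, 0.002]
contact_force: [-1.1, 0.1, 9.3]
```

The middle finger hits its stop at about 10.5 mm and gave 2.8 N at 10 mm, or roughly 0.29 N/mm, so it looks tired. I hold there, lift and go to the right one.

```bash
python3 -m creep '1 0 0 0 0; 1 0 0 0 0; 1 0 0 0 0; 1 0 0 0 0; 1 0 0 0 0'|grep -E 'force'; python3 -m creep '1 0 0 -0.01 0; 1 0 0 -0.03 0; 1 0 0 -0.06 0; 1 0 0 -0.06 0; 1 0 0 -0.06 0'; python3 -c "
from h import *
st(); print(shift([429,-140,83]))"
```

```text
contact_force: [-1.3, 0.3, 7.5]
t: 14.08
position: [468.3, -26.8, 95.9]
eef_rot: [-0.001, 0.993, -0.114, 0.002]
contact_force: [-0.3, -0.5, 0.0]
opening: -0.3
t 14.07 p [468.3 -26.8  95.9] q [-0.001  0.993 -0.114  0.002] F [-0.27 -0.5   0.01] op -0.3 j [-0.2   0.51  2.08  0.    0.55  1.6 ]
[-0.0252  0.2385  0.0252]
```

```bash
python3 -m creep '1 -0.01 0.09 0 0; 1 -0.02 0.18 0 0; 1 -0.025 0.239 0 0; 1 -0.025 0.239 0.02 0; 1 -0.025 0.239 0.026 0; 1 -0.025 0.239 0.026 0; 1 -0.025 0.239 0.026 0'|grep -E 'pos|force';python3 -m creep '1 0 0 0 0; 1 0 0 0 0'|grep -E 'pos|force'; python3 -m creep '1 0 0 0.007 0; 1 0 0 0.014 0; 1 0 0 0.021 0; 1 0 0 0.025 0; 1 0 0 0.025 0; 1 0 0 0.025 0; 1 0 0 0.025 0'|grep -E 't:|pos|force'
```

```text
position: [429.3, -139.6, 82.6]
contact_force: [0.1, 0.8, -0.2]
position: [429.4, -139.5, 82.7]
contact_force: [0.2, 0.2, 0.4]
t: 16.08
position: [429.4, -139.4, 70.3]
eef_rot: [-0.001, 0.994, -0.113, 0.002]
contact_force: [-1.1, 0.2, 5.9]
```

```bash
for i in 1; do python3 -m creep '1 0 0 0.0014 0; 1 0 0 0.0014 0; 1 0 0 0.0014 0' ; 
python3 g.py 7.5 && python3 -m creep '1 0 0 0.0014 0; 1 0 0 0.0014 0; 1 0 0 0.0014 0'
python3 g.py 8 && python3 -m creep '1 0 0 0.0014 0; 1 0 0 0.0014 0; 1 0 0 0.0014 0'
python3 g.py 8.5 && python3 -m creep '1 0 0 0.0014 0; 1 0 0 0.0014 0; 1 0 0 0.0014 0'
python3 g.py 9 && python3 -m creep '1 0 0 0.0014 0; 1 0 0 0.0014 0; 1 0 0 0.0014 0'; done | grep -E 't:|pos|force'
```

```text
t: 16.45
position: [429.4, -139.5, 69.7]
eef_rot: [-0.001, 0.994, -0.114, 0.002]
contact_force: [-1.7, -0.2, 6.1]
t: 16.82
position: [429.4, -139.5, 69.1]
eef_rot: [-0.001, 0.994, -0.114, 0.002]
contact_force: [-0.9, 0.4, 7.2]
t: 17.2
position: [429.4, -139.5, 68.5]
eef_rot: [-0.001, 0.994, -0.114, 0.002]
contact_force: [-0.9, 1.3, 8.5]
t: 17.58
position: [429.4, -139.5, 68.0]
eef_rot: [-0.001, 0.994, -0.114, 0.003]
contact_force: [-1.5, 0.5, 7.4]
```

```bash
for i in 1; do python3 g.py 10 && python3 -m creep '1 0 0 0.0012 0; 1 0 0 0.0012 0; 1 0 0 0.0012 0' ; 
python3 g.py 10 && python3 -m creep '1 0 0 0.0012 0; 1 0 0 0.0012 0; 1 0 0 0.0012 0'
python3 g.py 10.5 && python3 -m creep '1 0 0 0.0012 0; 1 0 0 0.0012 0; 1 0 0 0.0012 0'
python3 g.py 11 && python3 -m creep '1 0 0 0.0012 0; 1 0 0 0.0012 0; 1 0 0 0.0012 0'; done | grep -E 't:|pos|force'
```

```text
t: 17.95
position: [429.4, -139.5, 67.6]
eef_rot: [-0.001, 0.994, -0.114, 0.003]
contact_force: [-1.1, 1.0, 7.2]
t: 18.32
position: [429.4, -139.6, 67.2]
eef_rot: [-0.001, 0.994, -0.114, 0.003]
contact_force: [-2.2, 1.6, 8.0]
t: 18.7
position: [429.5, -139.6, 66.9]
eef_rot: [-0.001, 0.994, -0.114, 0.003]
contact_force: [-1.1, 0.6, 8.6]
t: 19.08
position: [429.5, -139.6, 66.5]
eef_rot: [-0.0, 0.994, -0.114, 0.003]
contact_force: [-2.0, 1.2, 8.8]
```

```bash
for i in 1; do python3 g.py 10.5 && python3 -m creep '1 0 0 0.0014 0; 1 0 0 0.0014 0; 1 0 0 0.0014 0' ; 
python3 g.py 11 && python3 -m creep '1 0 0 0.0014 0; 1 0 0 0.0014 0; 1 0 0 0.0014 0'
python3 g.py 11.5 && python3 -m creep '1 0 0 0.0014 0; 1 0 0 0.0014 0; 1 0 0 0.0014 0'
python3 g.py 12 && python3 -m creep '1 0 0 0.0014 0; 1 0 0 0.0014 0; 1 0 0 0.0014 0'; done | grep -E 't:|pos|force'
```

```text
t: 19.45
position: [429.5, -139.6, 66.0]
eef_rot: [-0.0, 0.994, -0.114, 0.003]
contact_force: [-1.8, 1.3, 9.7]
t: 19.82
position: [429.6, -139.6, 65.6]
eef_rot: [-0.0, 0.994, -0.114, 0.003]
contact_force: [-2.2, 0.6, 9.7]
t: 20.2
position: [429.6, -139.6, 65.2]
eef_rot: [-0.0, 0.994, -0.114, 0.004]
contact_force: [-2.1, 1.1, 9.2]
t: 20.58
position: [429.6, -139.6, 64.9]
eef_rot: [-0.0, 0.994, -0.114, 0.004]
contact_force: [-2.2, 1.5, 11.8]
```

```bash
for i in 1; do python3 g.py 12.5 && python3 -m creep '1 0 0 0.0012 0; 1 0 0 0.0012 0; 1 0 0 0.0012 0' ; 
python3 g.py 12.5 && python3 -m creep '1 0 0 0.0012 0; 1 0 0 0.0012 0; 1 0 0 0.0012 0'; done | grep -E 't:|pos|force'
```

```text
t: 20.95
position: [429.6, -139.6, 64.7]
eef_rot: [-0.0, 0.994, -0.114, 0.004]
contact_force: [-2.6, 1.6, 13.4]
```

The right finger reaches its stop at about 12 mm at roughly 0.8 N/mm. I hold, then lift straight to 245 mm and compute the move to the collar.

```bash
python3 -m creep '1 0 0 0.0004 0; 1 0 0 0.0004 0; 1 0 0 0.0004 0; 1 0 0 0.0004 0; 1 0 0 0.0004 0'|grep -E 'pos|force'; python3 -m creep '1 0 0 -0.01 0; 1 0 0 -0.03 0; 1 0 0 -0.1 0; 1 0 0 -0.15 0; -1 0.03 0.1 -0.15 0; -1 0.06 0.2 -0.15 0; -1 0.06 0.2 -0.15 0; -1 0.06 0.2 -0.15 0'; python3 -c "
from h import *
st(); print(shift([510.6,-395.5,120]))
cv2.imwrite('pics/t2.png',grab_frame('top')); cv2.imwrite('pics/s2.png',grab_frame('side'))
im=cv2.imread('pics/s2.png');print([px('side',[510.6,-395.5,24]).round(1)])"
```

```text
position: [429.6, -139.6, 64.9]
contact_force: [-3.1, 0.6, 11.9]
t: 22.58
position: [435.1, -243.4, 139.9]
eef_rot: [-0.0, 0.993, -0.114, 0.004]
contact_force: [-0.8, 0.1, -0.4]
opening: 72.2
t 22.57 p [ 435.1 -243.4  139.9] q [-0.     0.993 -0.114  0.004] F [-0.75  0.1  -0.41] op 72.2 j [-0.64  0.46  1.98  0.01  0.7   1.15]
[0.2156 0.2622 0.041 ]
[array([324.1, 323.7])]
```

```bash
python3 - <<'E'
from h import *
im=cv2.imread("pics/side0.png"); hsv=cv2.cvtColor(im,cv2.COLOR_BGR2HSV)
g=cv2.inRange(hsv,(0,0,60),(180,90,255)); x0,y0=300,305; sub=g[y0:348,x0:345]
n,l,s,c=cv2.connectedComponentsWithStats(sub); i=max(range(1,n),key=lambda k:s[k][4])
k=cv2.findContours((l==i).astype(np.uint8),cv2.RETR_EXTERNAL,cv2.CHAIN_APPROX_NONE)[0][0]
bx=cv2.boundingRect(k); print("bbox",bx[0]+x0,bx[1]+y0,bx[2:])
C=np.array([510.6,-395.5])
a=np.linspace(0,6.283,60); P=np.array([px("side",[C[0]+22*np.cos(t),C[1]+22*np.sin(t),z]) for t in a for z in(0,24)])
print("predicted",P.min(0).round(1),P.max(0).round(1))
for T,S in(((470.6,-27.8),(567.9,-50.1)),): print("pred tip",px("side",[*T,63]).round(1),"stud top",px("side",[*S,98]).round(1),"foot",px("side",[*S,70]).round(1))
cv2.imwrite("pics/c3.png",np.hstack([cv2.resize(im[195:240,280:345],None,fx=6,fy=6,interpolation=cv2.INTER_CUBIC),cv2.resize(im[303:348,295:360],None,fx=6,fy=6,interpolation=cv2.INTER_CUBIC)]))
E
```

```text
bbox 316 316 (19, 22)
predicted [315.2 315.7] [332.9 336.9]
pred tip [292.6 213.2] stud top [324.2 206.1] foot [324.3 212.7]
```

View pics/c3.png

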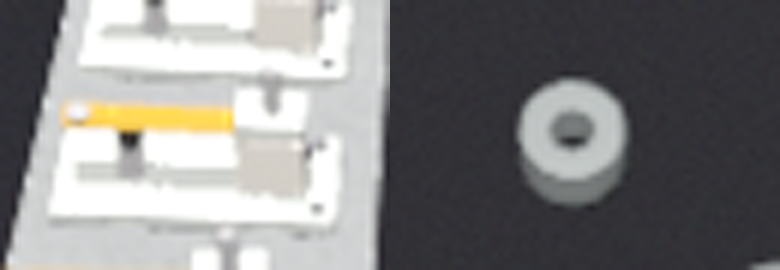

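The ring in the side view is about 1 px right of the prediction, which puts its x near 512. The middle rivet agrees with its prediction to under 1 px. I go over the collar and down.

```bash
python3 -m creep '-0.5 0.07 0.09 0 0; -0.5 0.15 0.18 0 0; -0.5 0.218 0.262 0 0; -0.5 0.218 0.262 0 0; -0.5 0.218 0.262 0 0; -0.5 0.218 0.262 0 0'; python3 -c "
from h import *
st(); print(shift([512,-395.5,18]))"
```

```text
t: 23.42
position: [511.9, -393.5, 140.8]
eef_rot: [-0.001, 0.994, -0.113, 0.004]
contact_force: [-0.2, -0.1, -0.4]
opening: 64.2
t 23.43 p [ 511.9 -393.5  140.8] q [-0.001  0.994 -0.113  0.004] F [-0.18 -0.11 -0.42] op 64.2 j [-0.76  0.63  1.61  0.01  0.9   1.03]
[-0.0008  0.0043  0.2457]
```

```bash
python3 -m creep '-0.5 -0.001 0.004 0.08 0; -0.5 -0.001 0.004 0.16 0; -0.5 -0.001 0.004 0.22 0; -0.5 -0.001 0.004 0.245 0; -0.5 -0.001 0.004 0.245 0; -0.5 -0.001 0.004 0.245 0; -0.5 -0.001 0.004 0.245 0'; python3 -m creep '0.3 0 0 0 0; 0.3 0 0 0 0; 0.3 0 0 0 0; 0.3 0 0 0 0; 0.3 0 0 0 0' 30; python3 -c "
from h import *
st(); print(shift([512,-395.5,180]))"
```

```text
t: 24.3
position: [512.3, -395.6, 19.6]
eef_rot: [0.0, 0.994, -0.113, 0.004]
contact_force: [0.3, -0.3, 0.2]
opening: 64.0
t: 24.92
position: [512.5, -395.9, 20.6]
eef_rot: [0.0, 0.994, -0.113, 0.005]
contact_force: [-0.5, 0.7, 6.5]
opening: 42.6
t 24.93 p [ 512.5 -395.9   20.6] q [ 0.     0.994 -0.113  0.005] F [-0.51  0.66  6.47] op 42.6 j [-0.76  0.79  1.67  0.01  0.67  1.03]
[ 0.002  -0.0006 -0.3187]
```

Gripped: the opening is 43 mm around a 44 mm collar. I lift and carry it over the middle stud.

```bash
python3 -m creep '0.3 0 0 -0.06 0; 0.3 0 0 -0.15 0; 0.3 0 0 -0.25 0; 0.3 0 0 -0.3 0; 0.3 0 0 -0.3 0; 0.3 0 0 -0.3 0'; python3 -c "
from h import *
st(); print(shift([568.8,-50.5,150]))"
```

```text
t: 25.68
position: [510.7, -395.2, 169.5]
eef_rot: [-0.0, 0.994, -0.113, 0.004]
contact_force: [0.0, 0.2, -1.0]
opening: 43.1
t 25.68 p [ 510.7 -395.2  169.5] q [-0.     0.994 -0.113  0.004] F [ 0.04  0.23 -1.04] op 43.1 j [-0.76  0.6   1.59  0.01  0.95  1.03]
[-0.0415 -0.6979  0.0394]
```

```bash
python3 -m creep '0.3 0 -0.08 0 0; 0.3 -0.01 -0.18 0 0; 0.3 -0.02 -0.28 0 0; 0.3 -0.03 -0.38 0 0; 0.3 -0.04 -0.48 0 0; 0.3 -0.041 -0.58 0 0; 0.3 -0.041 -0.66 0 0; 0.3 -0.041 -0.698 0.02 0; 0.3 -0.041 -0.698 0.04 0; 0.3 -0.041 -0.698 0.04 0'; python3 -c "
from h import *
st(); print(shift([568.8,-50.5,126]))
t=cv2.resize(grab_frame('top')[180:250,300:380],None,fx=5,fy=5,interpolation=cv2.INTER_CUBIC)
s=cv2.resize(grab_frame('side')[170:240,280:360],None,fx=5,fy=5,interpolation=cv2.INTER_CUBIC)
cv2.imwrite('pics/c4.png',np.hstack([t,s]))
p=arm.get_obs()['position']; print('collar mid px side',px('side',p-[0,0,8.6]), 'stud top', px('side',[568.8,-50.5,98]))"
```

```text
t: 26.92
position: [568.4, -51.4, 148.1]
eef_rot: [-0.0, 0.994, -0.113, 0.003]
contact_force: [-0.4, -0.6, -0.6]
opening: 42.3
t 26.93 p [568.4 -51.4 148.1] q [-0.     0.994 -0.113  0.003] F [-0.39 -0.6  -0.65] op 42.3 j [-0.21  0.53  1.8   0.    0.81  1.59]
[ 0.0002 -0.0018  0.0442]
collar mid px side [324.45226121 195.8235337 ] stud top [324.53667126 206.1495852 ]
```

View pics/c4.png

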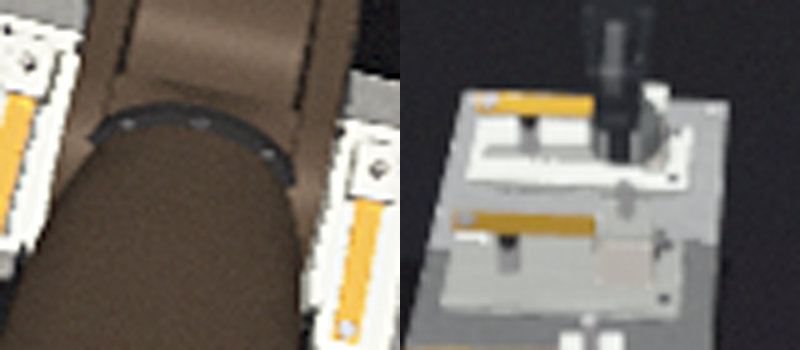

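Side half: the stud is at about (625,185), directly below the held collar, whose right edge is at about x=665. The predictions agree within about 1 px. I lower with force checks.

```bash
python3 -m creep '0.3 0 -0.002 0.02 0; 0.3 0 -0.002 0.04 0; 0.3 0 -0.002 0.05 0; 0.3 0 -0.002 0.05 0; 0.3 0 -0.002 0.05 0; 0.3 0 -0.002 0.05 0' |grep -E 'pos|force'; for i in 1; do python3 -m creep '0.3 0 0 0.005 0; 0.3 0 0 0.01 0; 0.3 0 0 0.01 0'
python3 g.py 5 && python3 -m creep '0.3 0 0 0.005 0; 0.3 0 0 0.01 0; 0.3 0 0 0.01 0';done|grep -E 'pos|force'
```

```text
position: [569.4, -50.7, 124.6]
contact_force: [-0.6, -0.1, -0.3]
position: [569.3, -50.6, 119.3]
contact_force: [0.1, -0.1, -0.2]
position: [569.3, -50.6, 114.1]
contact_force: [0.2, 1.1, -1.0]
```

```bash
for i in 1; do python3 g.py 5 && python3 -m creep '0.3 0 0 0.005 0; 0.3 0 0 0.01 0; 0.3 0 0 0.01 0'
python3 g.py 5 && python3 -m creep '0.3 0 0 0.008 0; 0.3 0 0 0.016 0; 0.3 0 0 0.016 0'
python3 g.py 5 && python3 -m creep '0.3 0 0 0.008 0; 0.3 0 0 0.014 0; 0.3 0 0 0.014 0; 0.3 0 0 0.014 0';done|grep -E 'pos|force'
```

```text
position: [569.2, -50.6, 108.8]
contact_force: [-0.5, 1.0, -0.5]
position: [569.1, -50.6, 100.4]
contact_force: [0.2, -0.6, -0.7]
position: [569.2, -50.6, 93.4]
contact_force: [0.2, -1.1, 0.1]
```

```bash
for i in 1; do python3 -m creep '0.3 0 0 0.003 0; 0.3 0 0 0.003 0; 0.3 0 0 0.003 0'
python3 g.py 4 && python3 -m creep '0.3 0 0 0.002 0; 0.3 0 0 0.002 0; 0.3 0 0 0.002 0'
python3 g.py 4 && python3 -m creep '0.3 0 0 0.002 0; 0.3 0 0 0.002 0; 0.3 0 0 0.002 0';done|grep -E 'pos|force'
```

```text
position: [569.2, -50.6, 92.0]
contact_force: [-0.4, -0.1, -0.6]
position: [569.2, -50.6, 91.0]
contact_force: [-0.0, 0.2, -0.6]
position: [569.3, -50.6, 90.6]
contact_force: [-2.6, 0.6, 6.7]
```

Contact came at TCP z 90.6, the height predicted for fully seated. I release and rise.

```bash
python3 -m creep '-0.4 0 0 0 0; -0.4 0 0 0 0; -0.4 0 0 0 0; -0.4 0 0 0 0'; python3 -m creep '-0.4 0 0 -0.03 0; -0.4 0 0 -0.08 0; -0.4 0 0 -0.14 0; -0.4 -0.1 0 -0.14 0; 1 -0.2 0 -0.14 0; 1 -0.2 0 -0.14 0; 1 -0.2 0 -0.14 0; 1 -0.2 0 -0.14 0'; python3 -c "
from h import *
st(); print(shift([468.5,-27.2,83]))
s=cv2.resize(grab_frame('side')[180:240,270:360],None,fx=6,fy=6,interpolation=cv2.INTER_CUBIC)
cv2.imwrite('pics/c5.png',s)
print((px('side',[569,-50.5,82])-[270,180])*6,(px('side',[569,-50.5,98])-[270,180])*6,(px('side',[569,-50.5,94])-[270,180])*6)"
```

```text
t: 31.4
position: [569.3, -50.6, 90.5]
eef_rot: [-0.0, 0.994, -0.113, 0.003]
contact_force: [-1.0, 0.1, 0.2]
opening: 59.7
t: 32.4
position: [472.3, -28.3, 160.1]
eef_rot: [-0.0, 0.994, -0.113, 0.004]
contact_force: [0.6, 0.9, -0.4]
opening: -0.1
t 32.4 p [472.3 -28.3 160.1] q [-0.     0.994 -0.113  0.004] F [ 0.58  0.94 -0.45] op -0.1 j [-0.2   0.4   2.02  0.    0.72  1.6 ]
[-0.0091 -0.0003  0.1542]
[327.9606251  179.79219036] [327.60787495 156.85159549] [327.69669507 162.62788326]
```

View pics/c5.png

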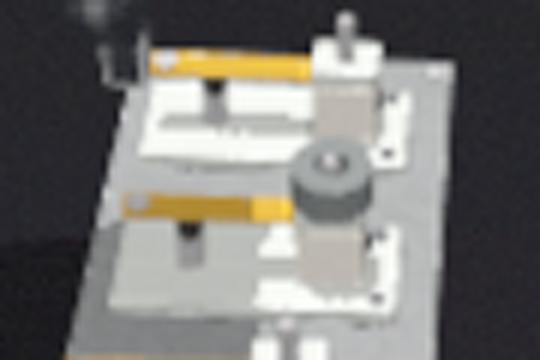

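The collar sits flat on the middle clamp, centred at about (331,180), with the stud top showing in its bore at (330,163). Next is the slow confirming press.

```bash
python3 -m creep '1 -0.008 0 0.06 0; 1 -0.008 0 0.12 0; 1 -0.008 0 0.15 0; 1 -0.008 0 0.154 0; 1 -0.008 0 0.154 0; 1 -0.008 0 0.154 0'|grep -E 'pos|force'; python3 -m creep '1 0 0 0.003 0; 1 0 0 0.006 0; 1 0 0 0.009 0; 1 0 0 0.012 0; 1 0 0 0.015 0; 1 0 0 0.018 0; 1 0 0 0.021 0; 1 0 0 0.024 0; 1 0 0 0.024 0; 1 0 0 0.024 0'|grep -E 'pos|force'
```

```text
position: [469.2, -27.5, 83.5]
contact_force: [0.4, -0.0, 0.5]
position: [469.2, -27.5, 71.5]
contact_force: [-1.2, 0.5, 1.3]
```

```bash
for i in 1; do python3 -m creep '1 0 0 0.002 0; 1 0 0 0.004 0; 1 0 0 0.006 0; 1 0 0 0.006 0; 1 0 0 0.006 0' 
python3 g.py 6 && python3 -m creep '1 0 0 0.0016 0; 1 0 0 0.0032 0; 1 0 0 0.0032 0; 1 0 0 0.0032 0'
python3 g.py 6 && python3 -m creep '1 0 0 0.0016 0; 1 0 0 0.0016 0; 1 0 0 0.0016 0'
python3 g.py 6 && python3 -m creep '1 0 0 0.0012 0; 1 0 0 0.0012 0; 1 0 0 0.0012 0'; done|grep -E 'pos|force'
```

```text
position: [469.3, -27.5, 68.5]
contact_force: [-0.4, 0.3, 1.9]
position: [469.4, -27.5, 67.0]
contact_force: [-0.7, 0.4, 3.3]
position: [469.4, -27.5, 66.3]
contact_force: [-0.0, 0.6, 6.0]
```

On the stop again, with 3.3 N at 10 mm of travel, so this is the soft finger. I hold, release and move clear.

```bash
python3 -m creep '1 0 0 0 0; 1 0 0 0 0; 1 0 0 0 0; 1 0 0 0 0'|grep force; python3 -m creep '1 0 0 -0.01 0; 1 0 0 -0.02 0; 1 0 0 -0.03 0; 1 0 0 -0.08 0; 1 0 0 -0.18 0; 1 0 0 -0.25 0; 1 0 0 -0.25 0; 1 0 0 -0.25 0'; python3 -m creep '1 0 0.1 0 0; 1 0 0.2 0 0; 1 0 0.3 0 0; 1 0 0.4 0 0; 1 0 0.5 0 0; 1 0 0.5 0 0; 1 0 0.5 0 0; 1 0 0.5 0 0';python3 -c "
from h import *
st()
t=cv2.resize(grab_frame('top')[140:270,150:500],None,fx=2,fy=2,interpolation=cv2.INTER_CUBIC)
s=cv2.resize(grab_frame('side')[110:310,220:430],None,fx=1.6,fy=1.6,interpolation=cv2.INTER_CUBIC)
o=np.zeros((590,700,3),np.uint8); o[:260]=t; o[265:265+s.shape[0],:s.shape[1]]=s[:325]; cv2.imwrite('pics/c6.png',o)"
```

```text
contact_force: [-0.9, 0.6, 5.3]
t: 37.45
position: [467.9, -27.3, 190.9]
eef_rot: [-0.0, 0.994, -0.113, 0.004]
contact_force: [-0.8, -0.4, -0.7]
opening: -0.2
t: 38.45
position: [411.7, -269.8, 190.2]
eef_rot: [-0.0, 0.994, -0.113, 0.004]
contact_force: [0.4, -0.4, -0.3]
opening: 0.1
t 38.45 p [ 411.7 -269.8  190.2] q [-0.     0.994 -0.113  0.004] F [ 0.41 -0.44 -0.27] op 0.1 j [-0.72  0.37  1.95  0.01  0.82  1.08]
```

View pics/c6.png

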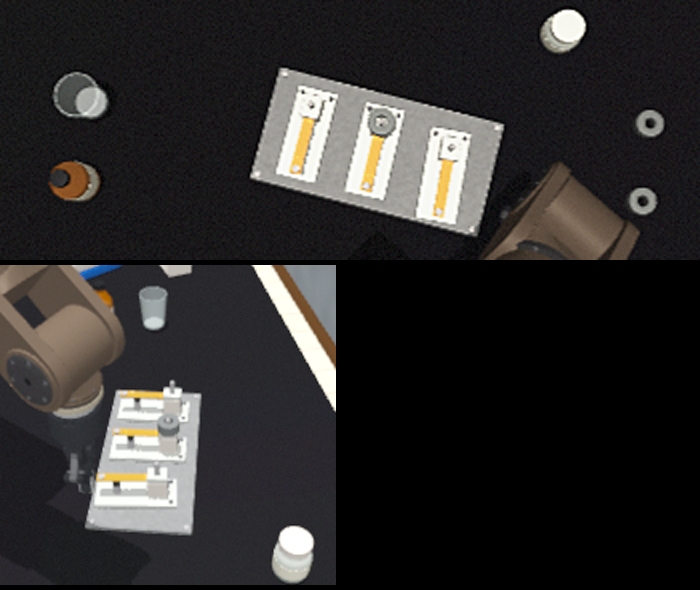

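The collar is on the middle stud at (381,122). The glassware stands untouched, the fingers are level and the arm is clear, so I hand in.

```bash
python3 -c "
from h import *
st(); print(arm.hand_in())"
```

```text
t 38.55 p [ 411.9 -269.9  190.6] q [-0.     0.994 -0.113  0.004] F [-0.72 -0.3   0.07] op 0.1 j [-0.72  0.37  1.95  0.01  0.82  1.08]
the job is handed in; nothing more can be done
None
```

The job is done and was handed in at 38.6 s: the middle finger is the tired one and now carries the marker collar.

| Finger | Stiffness (N/mm) | Travel to stop (mm) | Highest vertical reading (N) |
|---|---|---|---|
| Left | about 0.75 | about 9 | 11.0 |
| Middle (tired) | about 0.29 | about 10.5 | 9.3 |
| Right | about 0.8 | about 12 | 13.4 |

- **Pressing:** I pressed the fingers in order, left to right, and held each on its stop. All force readings stayed below the 20 N limit, but I only read force at the end of each move, so a short peak between readings would not show.
- **Collar:** I took the leftmost ring and slid it over the middle stud. It met the clamp at the height predicted for fully down, and I let go.
- **Confirming press:** pressed slowly to the stop once more, the middle finger gave 3.3 N at about 10 mm of travel. That agrees with the first press, and it sprang back.

In the final pictures the collar is flat on the clamp with the stud in its bore. The fingers are level, the glassware stands where it was, and the arm is clear. The left finger's first readings suggested about 0.9–1.0 N/mm, above the stated range; I put that down to sensor noise of 0.5–1 N, and the later readings settled near 0.75. No check failed.

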